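# Wedge a sample flask tight in its clamp

### The arm

A 6-joint arm with a two-finger parallel gripper is mounted at the origin on the work surface. World frame = base frame: x ahead of the robot, y to its left, z up, the work surface at z = 0. Lengths are in m, angles in rad, forces in N, time in s.
With the tool pointing down it reaches from about 0.275 to 0.725 m from the base axis. Payload 5.6 kg.
Tool frame: the origin (TCP) lies midway between the tips of the shut fingers; the grasp point (between the pads) lies 19 mm behind it; z points along the fingers, y is the direction in which the jaws open and shut (so a half turn about z gives the same grasp; the last joint's range is limited). The gripper opens to 85 mm and grips with 20 to 120 N. Pads are 22 mm wide; open, the fingers measure 114 mm over their backs; the gripper's body (76 mm by 85 mm) begins 54 mm behind the grasp point. The pads swing forward as they close: fully open they stand 13 mm farther back than shut.
Start: joints at [1.416, 0.255, 0.108, 0, -1.424, -0.285], TCP at [0.234, 0.498, 0.231] pointing down, gripper open.
Joint ranges: [-2.95, 2.95], [-1.21, 1.97], [-1.09, 1.5], [-2.87, 1.71], [-2.94, -0.07], [-3.05, 3.05]. Speed limits (rad/s): [2.57, 2.57, 3.14, 3.14, 3.14, 3.14].

### API

Orientations are given as a rotation vector (axis times angle).
In Python, from plant import ctrl, imaging, job_done gives the robot as it stands.
- The arm moves only by the tool drive_tool, never from a script. Its argument "rows" is a list of rows, each a list of 5 numbers: the opening, from 0 (shut) to 1 (fully open), then the shift along the tool's x, y, z in cm, then the turn about the tool's z in rad. A call has exactly 5 rows; each row shifts and turns the commanded pose from where the row before left it, along the tool's axes as they then stand; what a row does not reach is not made up. A row lasts 1/12 s, in which the tool goes at most 41.7 mm and 7.16 degrees, less where a joint would pass 70% of its speed; a pose out of reach is approached as far as the arm can. A call is refused whole if a number of a shift passes 4.17 or a number of a turn 0.125, either way. A call with a gripper value outside its range is refused whole. The fingers move at their own pace and stop on an object; the grip force is fixed at half the most. Time passes only in rows, so rows that do not move let the fingers close, or fill a call up. It gives the time, the measured TCP pose, the force and the opening at its end, in the units of the state.
- ctrl.sense(): the state, without advancing time (a new reading comes with each control period).
- imaging.read_camera(name): name is "side" or "top"; returns (picture, depth): 480x640x3 uint8, red, green, blue; 480x640 float32, m along the optical axis (not along the pixel's ray), 0 where there is no reading.
- imaging.camera_model(name): a dict with "K" (3x3 intrinsics, pixels), "rvec" (rotation vector, rad) and "tvec" (3), from world to camera coordinates, as OpenCV has them. Camera axes: x right, y down, z forward; pixel columns grow to the right and rows downward; lengths in m; the calibration is good to about 2 mm. A picture is of the moment at which its call begins. camera_model takes no time and is no camera call.
- job_done(): hands the job in, once; it reports no verdict.
The state is a dict: "t": time; "joints": joint angles; "joint_velocities": joint speeds; "tau": joint torques, N m; "eef_pos": TCP position; "tcp_rot": TCP orientation; "wrist_force": force on the tool from outside, world axes, zero at the start; "ft_torque": the same for the moment, N m; "grip_width": finger opening in m.
Only numpy, scipy, OpenCV 4.12 (cv2) and the standard library are available. Lean on these libraries where they do the work, as an engineer would, in place of code of your own. Each camera call takes 0.05 s, during which the arm holds its last target. There are 200 camera calls.

### The job

Secure the black flask in its wedge clamp: set the loose wooden wedge, thin end first, into the clamp's slot and let go of it, then take the tapping block and drive the wedge in with it, gently, until it stops going further and the flask is held firmly. Leave the wedge in, set the block back down on the table clear of the wedge, and leave the white-capped jars and the loose screw lid where they are.

Things in the scene. Friction and masses are not known exactly. Their poses are not given: they have to be found in the camera images.
- slot_mouth (a point): Entrance of the clamp's slot: point on the fixed rail's face, 17 mm above the table. +x points into the slot (driving direction), +y from the rail across the slot to the flask, z up. The rail (80 long, 40 high) fills y -30 to 0 mm. Opposite stands the sliding grey jaw; at the start the slot is 18 mm wide at the mouth, narrowing 1 in 6 along x to match the wedge. Its floor is the table.
- clamp: Aluminium clamp frame bolted to the table, origin at the slot mouth on the table, axes as there; a beam closes the slot 95 mm in. Driving the wedge moves the jaw (80 long, 40 high, about 1 N drag, slick faces) against the flask and slides both along +y to a V-shaped stop. The gap to close, 2 to 9 mm, differs each time and is not measured: the wedge tip stops some 40 to 86 mm inside the mouth.
- wedge_tail (a point): Middle of the tail of the loose pale wooden wedge lying on the table (34 mm high, 116 long, 90 g), half-way up. +x points to the thin end. The tail, 36 long and 26.4 wide, is parallel-sided for gripping; its butt is 18 mm behind this point. Ahead it tapers over 80 mm. The right side (-y) is straight, 13.2 mm from this point, and runs along the rail; only the left side tapers, 1 in 6.
- wedge_tip (a point): Centre of the wedge's 13 mm thick thin end face, 98 mm ahead of the tail's middle, 17 mm above its underside; axes as for the tail.
- wedge: The same wedge, origin on its underside below the middle of the tail. In the slot it moves at less than about 12 N (least when straight along the rail) until it is home; then a push of 15 to 20 N no longer moves it, and it stays in by its own friction. More than 28 N from the block bruises it.
- tapper_mid (a point): Centre, half-way up, of the tapping block: loose dark hardwood, 68 mm long (x), 30 wide (y), 44 high, 120 g, with a 6 mm black rubber striking plate, 34 wide and 40 high, on each end. Either end will do. Grip it across its 30 mm wooden sides.
- tapper: The same tapping block; origin at the centre of its underside.
- flask: The upright black flask with a steel top, 76 mm across, 119 mm high, 350 g, standing loose between jaw and stop. Origin at the centre of its underside.
- anvil: Far side (+y) of the clamp, an aluminium bracket 50 mm high that carries the steel V-shaped stop for the flask on a short spindle. Its origin is the slot mouth on the table, axes as there. How far the stop stands out is not measured.
- jar_a: Small glass jar with white cap, 44 mm across, 62 mm high; to be left alone. Origin at the centre of its underside.
- jar_b: Small glass jar with white cap, 44 mm across, 62 mm high; to be left alone. Origin at the centre of its underside.
- jar_c: Glass jar with white cap, 52 mm across, 80 mm high; to be left alone. Origin at the centre of its underside.
- screw_lid: Black screw lid, 68 mm across, 22 mm high; to be left alone. Origin at the centre of its underside.
Things that resemble listed ones, but are neither listed nor needed, are in the scene too. Of the things shaped like the tapper, the dark wooden one is meant. Of the things that look like the wedge, take the one that is farthest to the robot's right at the start.

How it is judged:
By the outcome, as a careful person would: the job done as asked, in the order asked, and still so for the second after the job is handed in, with the robot touching nothing.
It also fails if it takes over 72 s, if anything falls off the work surface, if the arm or the gripper's body presses on something with over 40 N, if the wrist force passes 120 N, or if a joint passes its speed limit or range.

## Working session

There is one attempt and no reset: what is moved stays moved. The work goes in short steps, Python scripts to look and compute and a tool call to move; the robot and the scene stay as the last step left them, time stands still between calls to the robot, and variables do not carry over. Pictures are saved under pics/ and viewed, about 8 in all and at most 12, crops included, and the job is handed in when it is done.

Besides the shell and the picture viewer there is one more tool, called after "Emit:" as name([rows], argument=value, ...), one row to a line, values as JSON. drive_tool: Moves the arm, as the interface text tells. Its arguments: {"type":"object","properties":{"rows":{"type":"array","items":{"type":"array","items":{"type":"number"}}}},"required":["rows"]}

```bash
ls; mkdir -p pics
cat > h.py <<'E'
import numpy as np, cv2
from plant import ctrl, imaging, job_done
def snap(n):
    p,d=imaging.read_camera(n); np.savez('pics/%s.npz'%n,p=p,d=d); return p,d
def load(n):
    z=np.load('pics/%s.npz'%n); return z['p'],z['d']
def world(n,u,v,z=None,d=None):
    m=imaging.camera_model(n); R=cv2.Rodrigues(np.array(m['rvec'],float))[0]; t=np.array(m['tvec'],float).ravel()
    r=np.linalg.inv(np.array(m['K']))@np.array([u,v,1.0]); c=-R.T@t; w=R.T@r
    return c+w*((z-c[2])/w[2] if d is None else d)
def pix(n,P):
    m=imaging.camera_model(n); return cv2.projectPoints(np.array(P,float).reshape(-1,1,3),np.array(m['rvec'],float),np.array(m['tvec'],float),np.array(m['K'],float),None)[0].reshape(-1,2)
def st():
    s=ctrl.sense(); print({k:np.round(s[k],4).tolist() for k in('t','eef_pos','tcp_rot','wrist_force','grip_width','joints')})
    R=cv2.Rodrigues(np.array(s['tcp_rot'],float))[0]; print('toolx',R[:,0].round(3),'tooly',R[:,1].round(3)); return s
E
python3 - <<'E'
from h import *
st()
for n in('top','side'):
    p,d=snap(n); cv2.imwrite('pics/%s0.png'%n,p[:,:,::-1])
    m=imaging.camera_model(n); R=cv2.Rodrigues(np.array(m['rvec'],float))[0]; print(n,-R.T@np.array(m['tvec']).ravel(),R[2])
E
```

```text
pics
{'t': 0.0, 'eef_pos': [0.2339, 0.4972, 0.2304], 'tcp_rot': [3.0641, -0.6849, -0.0006], 'wrist_force': [0.6391, 0.7502, 0.655], 'grip_width': 0.0853, 'joints': [1.4156, 0.2557, 0.107, -0.0005, -1.4239, -0.2846]}
toolx [ 0.905 -0.426  0.   ] tooly [-0.426 -0.905  0.002]
top [ 0.38854121 -0.05353958  1.01285481] [ 0.18450092 -0.01165494 -0.98276323]
side [-0.20126352 -0.81627956  0.81941189] [ 0.57426085  0.57733573 -0.58043771]
```

View pics/top0.png

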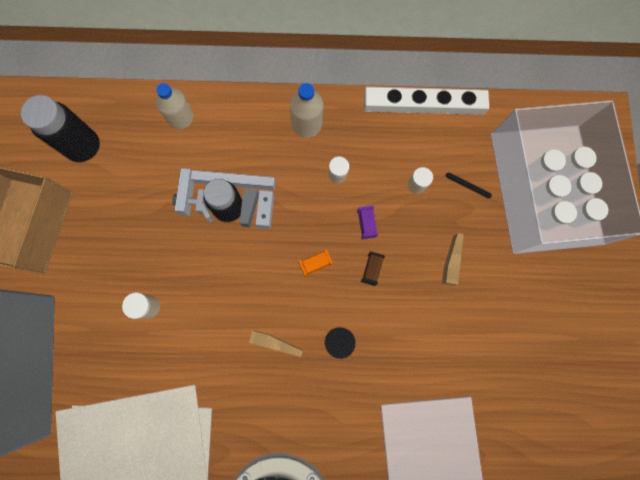

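View pics/side0.png

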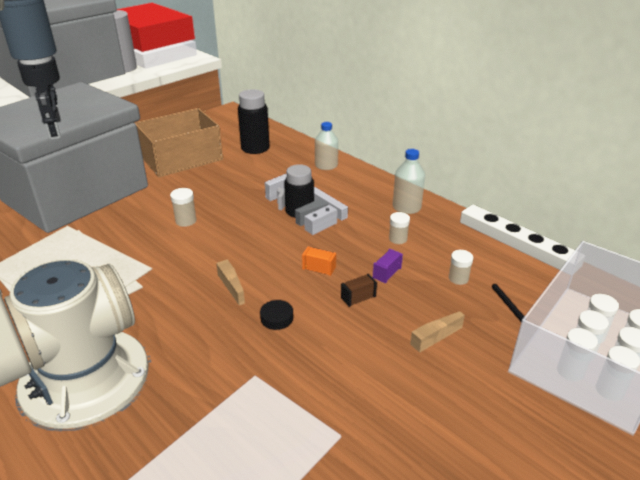

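Top view: clamp with its rail at about (265,208), grey jaw at (248,208) and flask at (222,198). There are two wedges, at (455,260) and (276,344). The one at (455,260) is farthest to the robot's right (-y), so it is the one meant. There are three blocks: orange (316,262), purple (368,222) and dark wood (373,268), and the dark one is the tapper. Crop to confirm.

Run:
```python
from h import *
p,d=load('top')
a=cv2.resize(p[225:295,355:475],None,fx=6.5,fy=6.5,interpolation=cv2.INTER_CUBIC)[:,:,::-1]
b=cv2.resize(p[165:235,170:290],None,fx=6.5,fy=6.5,interpolation=cv2.INTER_CUBIC)[:,:,::-1]
for im,u0,v0 in((a,355,225),(b,170,165)):
    for k in range(0,120,10):
        cv2.putText(im,str(u0+k),(int(k*6.5),8),0,.3,(0,255,255)); cv2.line(im,(int(k*6.5),10),(int(k*6.5),16),(0,255,255))
    for k in range(0,70,10): cv2.putText(im,str(v0+k),(0,int(k*6.5)+4),0,.3,(0,255,255))
im=np.vstack([a,b]); im=cv2.resize(im,None,fx=.65,fy=.65) if im.shape[0]>1000 else im
cv2.imwrite('pics/crop1.png',cv2.resize(np.vstack([a,b]),(514,600),interpolation=cv2.INTER_AREA) if 0 else a); cv2.imwrite('pics/crop2.png',b)
# heights map & oriented rects by depth
V,U=np.mgrid[0:480,0:640]
m=imaging.camera_model('top');R=cv2.Rodrigues(np.array(m['rvec'],float))[0];t=np.array(m['tvec']).ravel()
r=np.stack([U,V,np.ones_like(U)],-1)@np.linalg.inv(np.array(m['K'])).T*d[...,None]
W=(r-t)@R; np.save('pics/W.npy',W)
for nm,(u0,u1,v0,v1),zl in(('wedge',(435,475,225,295),(.025,.045)),('tapper',(355,392,245,292),(.035,.055)),('rail',(254,276,185,230),(.03,.048)),('jaw',(238,258,185,230),(.03,.048))):
    w=W[v0:v1,u0:u1]; k=(w[...,2]>zl[0])&(w[...,2]<zl[1])&(d[v0:v1,u0:u1]>0)
    q=w[k]; rc=cv2.minAreaRect(q[:,:2].astype(np.float32)*1000)
    print(nm,k.sum(),np.round(np.median(q[:,2]),4),np.round(rc[0],1),np.round(rc[1],1),round(rc[2],1)); print(cv2.boxPoints(rc).round(1).tolist())
```

```text
Traceback (most recent call last):
cv2.error: OpenCV(4.12.0) :-1: error: (-5:Bad argument) in function 'putText'
> Overload resolution failed:
>  - Layout of the output array img is incompatible with cv::Mat
>  - Expected Ptr<cv::UMat> for argument 'img'
```

```bash
cat > crop.py <<'E'
from h import *
def crop(p,u0,u1,v0,v1,f,name,step=10):
    im=np.ascontiguousarray(cv2.resize(p[v0:v1,u0:u1],None,fx=f,fy=f,interpolation=cv2.INTER_CUBIC)[:,:,::-1])
    for k in range(0,u1-u0,step):
        cv2.putText(im,str(u0+k),(int(k*f),8),0,.35,(0,255,255)); cv2.line(im,(int(k*f),10),(int(k*f),16),(0,255,255))
    for k in range(step,v1-v0,step): cv2.putText(im,str(v0+k)+'-',(0,int(k*f)+4),0,.35,(0,255,255))
    cv2.imwrite(name,im)
def wmap(n,d):
    V,U=np.mgrid[0:480,0:640]; m=imaging.camera_model(n);R=cv2.Rodrigues(np.array(m['rvec'],float))[0];t=np.array(m['tvec']).ravel()
    return (np.stack([U,V,np.ones_like(U)],-1)@np.linalg.inv(np.array(m['K'])).T*d[...,None]-t)@R
def rect(W,box,zl,nm):
    u0,u1,v0,v1=box; w=W[v0:v1,u0:u1]; q=w[(w[...,2]>zl[0])&(w[...,2]<zl[1])]
    rc=cv2.minAreaRect(q[:,:2].astype(np.float32)*1000); print(nm,len(q),np.round(np.median(q[:,2]),4),np.round(rc[0],1),np.round(rc[1],1),round(rc[2],1),cv2.boxPoints(rc).round(1).tolist())
E
python3 - <<'E'
from crop import *
p,d=load('top')
crop(p,355,475,225,295,6.5,'pics/crop1.png'); crop(p,170,290,160,235,6.5,'pics/crop2.png')
W=wmap('top',d)
rect(W,(435,475,225,295),(.025,.045),'wedge');rect(W,(355,392,245,292),(.035,.055),'tapper');rect(W,(255,276,185,230),(.03,.048),'rail');rect(W,(238,258,185,230),(.03,.048),'jaw')
E
```

```text
wedge 549 0.0333 [ 538.4 -381.2] [ 28.6 115.3] 79.1 [[479.1000061035156, -384.29998779296875], [592.2999877929688, -406.20001220703125], [597.7000122070312, -378.1000061035156], [484.5, -356.29998779296875]]
tapper 434 0.0427 [ 512.1 -196.2] [33.9 68.5] 75.0 [[474.6000061035156, -203.6999969482422], [540.7000122070312, -221.5], [549.5999755859375, -188.6999969482422], [483.3999938964844, -170.89999389648438]]
rail 518 0.0395 [652.   55.7] [39.4 98. ] 86.6 [[601.9000244140625, 38.900001525878906], [699.7000122070312, 33.099998474121094], [702.0999755859375, 72.5], [604.2000122070312, 78.30000305175781]]
jaw 460 0.0397 [650.4  89.1] [96.3 43.6] 2.9 [[601.2999877929688, 108.4000015258789], [603.5, 64.80000305175781], [699.5999755859375, 69.69999694824219], [697.4000244140625, 113.30000305175781]]
```

View pics/crop1.png

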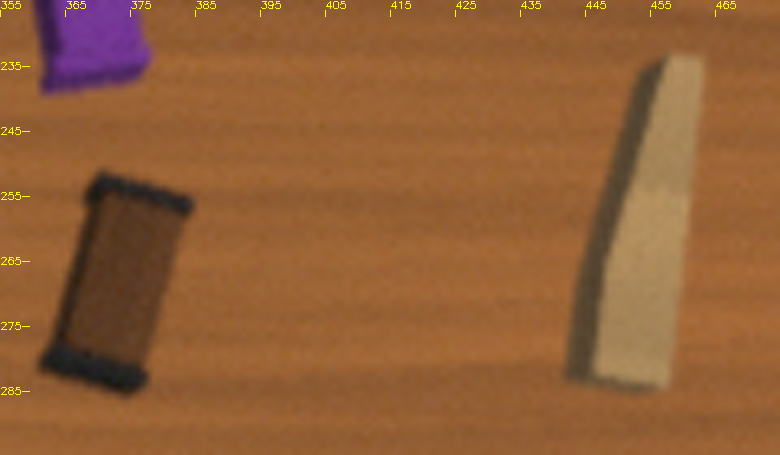

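View pics/crop2.png

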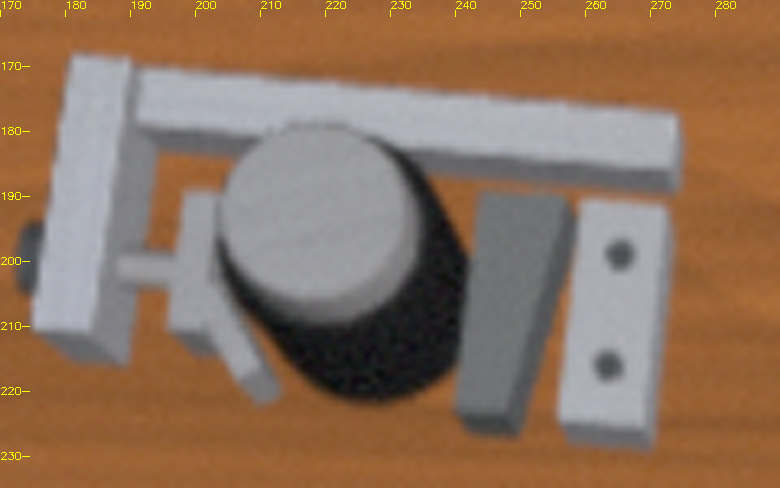

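Crop 1 shows the tapper, dark wood with black end plates, at (372,268). The right-hand wedge has its butt edge at (446,283)-(458,284.5) and its tip at (457.6,233.5)-(463,233.5), with its straight side on the right. Crop 2 shows the rail's top face with its slot-side edge from (255.8,225.4) at the mouth to (259.2,190.8). The slot lies between the rail and the jaw.

```bash
cat > sc.py <<'E'
from h import *
E
python3 - <<'E'
from crop import *
def P(n,l,z): 
    q=np.array([world(n,u,v,z) for u,v in l])[:,:2]*1000; print(q.round(1).tolist()); return q
ang=lambda a,b: np.degrees(np.arctan2(*(b-a)[::-1]))
w=P('top',[(463.2,233.7),(457.8,284.3),(446.3,282.8),(457.7,233.5)],.034)
print('wedge ang',ang(w[1],w[0]),np.linalg.norm(w[0]-w[1]),np.linalg.norm(w[1]-w[2]),np.linalg.norm(w[0]-w[3]))
a=np.radians(ang(w[1],w[0])); x=np.array([np.cos(a),np.sin(a)]); y=np.array([-x[1],x[0]])
print('tail mid', w[1]+18*x+13.2*y, w[0]-98*x+13.2*y)
r=P('top',[(255.8,225.3),(259.2,190.8),(270.2,226.3),(272.8,191.7)],.04); print('rail',ang(r[0],r[1]),ang(r[2],r[3]),np.linalg.norm(r[0]-r[1]),np.linalg.norm(r[0]-r[2]))
t=P('top',[(370.7,251.4),(385,255.8),(361.9,278.5),(377.3,282.0)],.042); print('tap',t.mean(0),ang(t[2],t[0]),ang(t[3],t[1]),np.linalg.norm(t[0]-t[1]),np.linalg.norm(t[0]-t[2]))
b=P('top',[(190,170.5),(275,177.5)],.04);print('beam',ang(b[1],b[0])-90)
E
```

```text
[[594.7, -402.3], [479.5, -385.3], [482.3, -359.8], [594.9, -389.8]]
wedge ang -8.406627474671746 116.41793875519562 25.714774712313996 12.538603658945547
tail mid [ 499.25674061 -374.89902601] [ 499.67018879 -374.96012759]
[[602.3, 67.8], [683.1, 63.6], [600.7, 35.4], [681.7, 32.5]]
rail -2.999913476403009 -2.0435990866776064 80.86434834469695 32.454966760253505
[[548.1, -190.5], [538.9, -222.4], [487.2, -170.8], [480.2, -204.8]]
tap [ 513.59605415 -197.13047789] -17.914163522553807 -16.687379596851272 33.15603603782486 63.989727178793494
[[727.7, 224.3], [715.6, 28.7]]
beam -3.527802527588591
```

Sizes check out: wedge 116 × 26 with a 12.5 tip, rail 81 × 32, block about 34 × 66. The wedge's tail middle is at (0.4995, -0.375) with yaw -8.4°. The slot mouth is at about (0.602, 0.067), yaw about -2.9°. Moving above the wedge.

Emit:
drive_tool([
  [1, 2.66, 2.94, 0, 0],
  [1, 2.66, 2.94, 0, 0],
  [1, 2.66, 2.94, 0, 0],
  [1, 2.66, 2.94, 0, 0],
  [1, 2.66, 2.94, 0, 0],
])

```text
t: 0.52
eef_pos: [0.2918, 0.306, 0.2309]
tcp_rot: [3.065, -0.684, -0.0]
wrist_force: [0.2, 0.7, 0.2]
grip_width: 0.0855
```

Emit:
drive_tool([
  [1, 2.66, 2.94, 0, 0],
  [1, 2.66, 2.94, 0, 0],
  [1, 2.66, 2.94, 0, 0],
  [1, 2.66, 2.94, 0, 0],
  [1, 2.66, 2.94, 0, 0],
])

```text
t: 0.93
eef_pos: [0.3494, 0.1165, 0.2313]
tcp_rot: [-3.066, 0.684, -0.0]
wrist_force: [-0.4, 1.0, -1.4]
grip_width: 0.0852
```

Emit:
drive_tool([
  [1, 2.66, 2.94, 0, 0],
  [1, 2.66, 2.94, 0, 0],
  [1, 2.66, 2.94, 0, 0],
  [1, 2.66, 2.94, 0, 0],
  [1, 2.66, 2.94, 0, 0],
])

```text
t: 1.35
eef_pos: [0.4072, -0.0733, 0.2312]
tcp_rot: [-3.066, 0.685, 0.0]
wrist_force: [0.6, 1.4, 0.3]
grip_width: 0.0851
```

Emit:
drive_tool([
  [1, 2.66, 2.94, 0, 0],
  [1, 2.66, 2.94, 0, 0],
  [1, 2.66, 2.94, 0, 0],
  [1, 2.66, 2.94, 0, 0],
  [1, 2.66, 2.94, 0, 0],
])

```text
t: 1.77
eef_pos: [0.465, -0.263, 0.2308]
tcp_rot: [-3.066, 0.686, 0.001]
wrist_force: [1.1, 1.7, 1.3]
grip_width: 0.0853
```

Emit:
drive_tool([
  [1, 2.66, 2.94, 0, 0],
  [1, 2.66, 2.94, 0, 0],
  [1, 2.66, 2.94, 2, -0.1],
  [1, 0, 0, 3, -0.1],
  [1, 0, 0, 3, -0.093],
])

```text
t: 2.18
eef_pos: [0.4992, -0.3744, 0.1503]
tcp_rot: [-3.133, 0.227, 0.0]
wrist_force: [0.9, -0.2, -0.0]
grip_width: 0.0852
```

```bash
python3 -c "
from h import *
st()"
```

```text
{'t': 2.1833, 'eef_pos': [0.4992, -0.3744, 0.1503], 'tcp_rot': [-3.133, 0.2274, 0.0003], 'wrist_force': [0.913, -0.1779, -0.0342], 'grip_width': 0.0852, 'joints': [-0.3936, 0.4337, 0.1602, -0.0003, -1.2976, 1.8195]}
toolx [ 0.99  -0.144 -0.   ] tooly [-0.144 -0.99  -0.   ]
```

Emit:
drive_tool([
  [1, 0, 0, 3.5, 0],
  [1, 0, 0, 3.5, 0],
  [1, 0, 0, 3.5, 0],
  [1, 0, 0, 3.0, 0],
  [1, 0, 0, 1.1, 0],
])

```text
t: 2.6
eef_pos: [0.4958, -0.3704, 0.001]
tcp_rot: [-3.129, 0.232, 0.013]
wrist_force: [-0.1, -0.1, -1.0]
grip_width: 0.0855
```

Emit:
drive_tool([
  [0, 0, 0, 0, 0],
  [0, 0, 0, 0, 0],
  [0, 0, 0, 0, 0],
  [0, 0, 0, 0, 0],
  [0, 0, 0, 0, 0],
])

```text
t: 3.02
eef_pos: [0.5003, -0.3731, 0.0087]
tcp_rot: [3.131, -0.23, 0.005]
wrist_force: [-3.3, 3.1, 31.7]
grip_width: 0.0258
```

Emit:
drive_tool([
  [0, 0, 0, 0, 0],
  [0, 0, 0, 0, 0],
  [0, 0, 0, 0, 0],
  [0, 0, 0, 0, 0],
  [0, 0, 0, 0, 0],
])

```text
t: 3.43
eef_pos: [0.5005, -0.3732, 0.0089]
tcp_rot: [3.131, -0.229, 0.006]
wrist_force: [-0.4, -0.1, 6.3]
grip_width: 0.0254
```

Emit:
drive_tool([
  [0, 0, 0, -1.5, 0],
  [0, 0, 0, -3, 0],
  [0, 0, 0, -3.5, 0],
  [0, 0, 0, -3, -0.05],
  [0, 0, 0, -1.5, -0.045],
])

```text
t: 3.85
eef_pos: [0.5005, -0.3734, 0.1368]
tcp_rot: [3.137, -0.077, 0.009]
wrist_force: [0.3, -1.3, -0.0]
grip_width: 0.0252
```

Emit:
drive_tool([
  [0, -0.3, -1.9, 0, 0],
  [0, -0.35, -3.5, 0, 0],
  [0, -0.35, -3.8, 0, 0],
  [0, -0.35, -3.8, 0, 0],
  [0, -0.35, -3.8, 0, 0],
])

```text
t: 4.27
eef_pos: [0.4903, -0.2021, 0.1318]
tcp_rot: [-3.14, 0.083, -0.001]
wrist_force: [0.5, 0.6, -1.0]
grip_width: 0.0253
```

Emit:
drive_tool([
  [0, -0.35, -3.8, 0, 0],
  [0, -0.35, -3.8, 0, 0],
  [0, -0.35, -3.8, 0, 0],
  [0, -0.35, -3.8, 0, 0],
  [0, -0.35, -3.8, 0, 0],
])

```text
t: 4.68
eef_pos: [0.4826, -0.0112, 0.1321]
tcp_rot: [-3.14, 0.081, -0.001]
wrist_force: [2.2, -0.5, -1.0]
grip_width: 0.0252
```

Emit:
drive_tool([
  [0, -0.3, -3.5, 0, 0],
  [0, -0.3, -2.0, 0, 0],
  [0, 0, -0.8, 0, 0],
  [0, 0, 0, 0, 0],
  [0, 0, 0, 0, 0],
])

```text
t: 5.1
eef_pos: [0.4804, 0.0501, 0.1317]
tcp_rot: [-3.141, 0.08, -0.0]
wrist_force: [0.6, -0.5, -0.4]
grip_width: 0.0253
```

Run:
```python
from crop import *
st()
p,d=snap('top'); crop(p,195,325,165,295,4.6,'pics/crop3.png')
p,d=snap('side'); cv2.imwrite('pics/side1.png',p[:,:,::-1])
```

```text
{'t': 5.1, 'eef_pos': [0.4804, 0.0501, 0.1317], 'tcp_rot': [-3.1405, 0.0802, -0.0002], 'wrist_force': [0.5836, -0.5391, -0.4273], 'grip_width': 0.0253, 'joints': [0.4294, 0.1798, -0.2491, 0.0, -1.1418, 1.0904]}
toolx [ 0.999 -0.051  0.   ] tooly [-0.051 -0.999 -0.   ]
```

View pics/crop3.png

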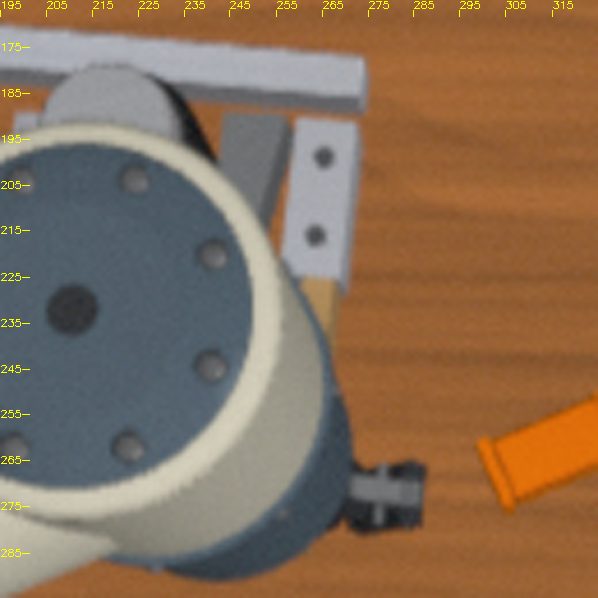

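The wedge is held with its tip at about (262,226), and the arm hides most of the top view. I still need 39 mm more toward +y. I'll go down in front of the mouth and look from the side.

Emit:
drive_tool([
  [0, 0, -2, 0, 0],
  [0, 0, -1.9, 2, 0],
  [0, 0, 0, 3.5, 0],
  [0, 0, 0, 3.5, 0],
  [0, 0, 0, 2.9, 0],
])

```text
t: 5.62
eef_pos: [0.482, 0.0881, 0.0107]
tcp_rot: [3.14, -0.084, -0.001]
wrist_force: [0.3, -0.1, -1.4]
grip_width: 0.0252
```

Run:
```python
from crop import *
st()
p,d=snap('side'); crop(p,250,370,160,250,6.5,'pics/crop4.png')
p,d=snap('top'); cv2.imwrite('pics/top2.png',p[:,:,::-1])
M=np.array([.6024,.0675,0]);x=np.array([.9987,-.0506,0]);y=np.array([.0506,.9987,0]);z=np.array([0,0,1])
f=lambda *c:pix('side',M+x*c[0]/1e3+y*c[1]/1e3+z*c[2]/1e3).round(1).tolist()
print('mouth top',f(0,0,40),'face far',f(80,0,40),'rail right near',f(0,-30,40),'jaw mouth',f(0,18,40))
```

```text
{'t': 5.6167, 'eef_pos': [0.482, 0.0881, 0.0107], 'tcp_rot': [3.1405, -0.0839, -0.0011], 'wrist_force': [0.3208, -0.0972, -1.3832], 'grip_width': 0.0252, 'joints': [0.5011, 0.3276, -0.4059, -0.0005, -0.8379, 1.0166]}
toolx [ 0.999 -0.053 -0.001] tooly [-0.053 -0.999  0.   ]
mouth top [[303.2, 216.9]] face far [[327.7, 205.4]] rail right near [[311.2, 222.0]] jaw mouth [[298.4, 213.9]]
```

View pics/crop4.png

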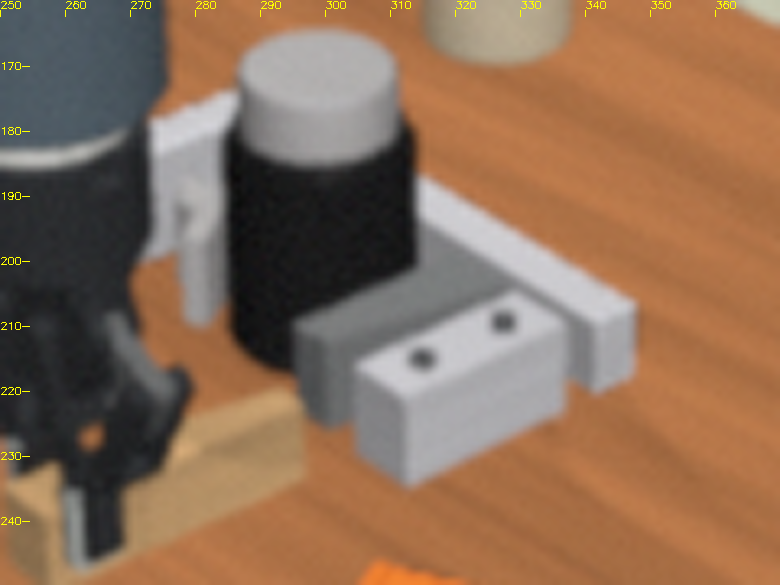

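Side crop: the rail's mouth corner (top, slot side) is at (304.9,216.2) and its far corner at (329.2,204.6). The wedge tip's right top corner is at (296.6,222.3). Working out the relative pose within this one camera.

Run:
```python
from crop import *
r=[world('side',u,v,.04)[:2]*1e3 for u,v in((304.9,216.2),(329.2,204.6),(312.4,221.3))]
w=[world('side',u,v,.036)[:2]*1e3 for u,v in((296.6,222.3),(293.4,219.8))]
print(np.round(r,1),np.degrees(np.arctan2(*(r[1]-r[0])[::-1])),np.round(w,1))
x=np.array([.9987,-.0506]);y=np.array([.0506,.9987])
for q in w: print('tip rel mouth',(q-r[0])@x,(q-r[0])@y)
print('rail width',(r[2]-r[0])@y,'len',(r[1]-r[0])@x)
# expected tip from TCP with top-cam calibration
T=np.array([482,88.1]);print('tcp-based right tip rel mouth(top cam)',((T+98*x-13.2*y)-np.array([602.4,67.5]))@np.c_[x,y])
```

```text
[[607.5  66.8]
 [687.5  63.4]
 [605.2  37.9]] -2.4139813328090884 [[579.   65.6]
 [580.8  79. ]]
tip rel mouth -28.415652071131998 -2.6902921990244546
tip rel mouth -27.311984190979658 10.832306343258722
rail width -28.979452189646267 len 80.10607931374825
tcp-based right tip rel mouth(top cam) [-23.2895591    1.28148094]
```

Run:
```python
from crop import *
p,d=load('side'); crop(p,275,335,197,237,10,'pics/a.png',5)
p,d=load('top'); crop(p,238,298,190,240,10,'pics/b.png',5)
a=cv2.imread('pics/a.png')[:,:600];b=cv2.imread('pics/b.png')
im=np.hstack([cv2.resize(a[:400],(600,400))[:, :], b[:400]])
cv2.imwrite('pics/crop5.png',np.vstack([a[:300],b[150:450]]) if 0 else cv2.vconcat([a[:,:600][:300+0],b[150:450,:600]]))
```

```text
(no output)
```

View pics/crop5.png

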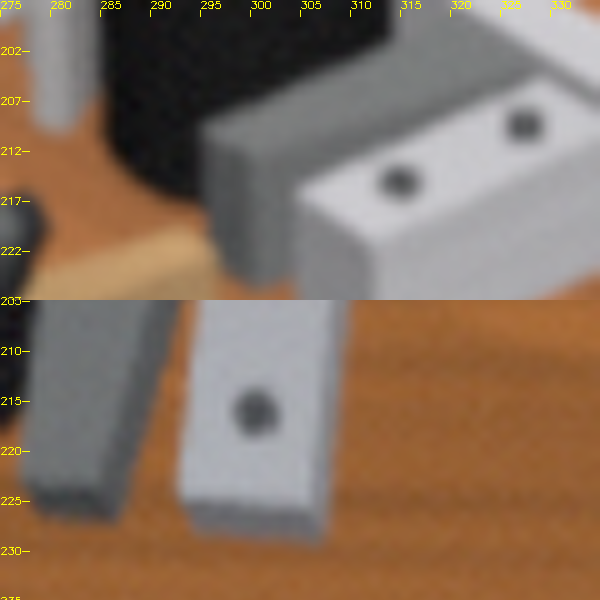

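Side crop: tip corners at (293,219.8) and (296.8,221.8), rail corner at (304.7,216.0), jaw corner at (300,211.7). The lower half (top view) doesn't reach the tip, so I'll check that numerically.

Run:
```python
from crop import *
x=np.array([.9987,-.0506]);y=np.array([.0506,.9987])
r=world('side',304.7,216.0,.04)[:2]*1e3
for nm,u,v,z in(('jaw',300,211.7,.04),('tipR',296.8,221.9,.036),('tipL',293,219.7,.036)):
    q=world('side',u,v,z)[:2]*1e3-r; print(nm,q@x,q@y)
print(pix('top',[[.5792,.0699,.036],[.58,.083,.036]]))
p,d=load('top'); print(p[232:240,238:276].astype(int)[...,2].tolist()) 
p2,d2=load('side')
# subpixel profile along rows of wedge/rail edge in side
```

```text
jaw 3.7700209044336366 22.416578204936545
tipR -27.15729823530146 -2.666330138645036
tipL -27.970495212261724 10.8085738196543
[[254.63587149 235.69806439]
 [248.81723753 235.22243679]]
[[51, 56, 51, 53, 53, 55, 51, 53, 53, 55, 52, 57, 52, 57, 55, 53, 53, 53, 54, 53, 55, 54, 52, 56, 55, 49, 53, 56, 55, 53, 54, 53, 53, 49, 53, 48, 52, 57], [54, 54, 54, 56, 58, 49, 54, 49, 49, 55, 50, 49, 56, 51, 54, 54, 53, 54, 55, 54, 56, 54, 57, 54, 55, 53, 54, 54, 52, 48, 55, 53, 53, 55, 54, 55, 50, 56], [46, 53, 49, 50, 53, 51, 52, 53, 56, 49, 51, 48, 57, 53, 54, 54, 56, 56, 53, 50, 56, 51, 54, 57, 54, 55, 49, 52, 58, 53, 55, 56, 57, 53, 52, 54, 51, 49], [68, 57, 54, 50, 52, 57, 50, 53, 51, 54, 54, 56, 62, 62, 55, 57, 55, 57, 54, 54, 54, 56, 53, 54, 50, 49, 51, 51, 55, 52, 56, 54, 54, 51, 51, 52, 54, 52], [86, 76, 79, 63, 52, 55, 53, 55, 51, 55, 56, 69, 76, 81, 78, 75, 74, 67, 56, 52, 55, 52, 50, 56, 56, 57, 55, 50, 53, 47, 51, 54, 46, 55, 55, 51, 58, 53], [102, 91, 103, 73, 56, 50, 48, 54, 51, 55, 57, 80, 94, 90, 92, 95, 89, 76, 59, 53, 56, 52, 49, 53, 48, 54, 53, 53, 53, 52, 53, 50, 52, 52, 49, 52, 52, 49], [111, 101, 103, 79, 58, 56, 52, 50, 51, 54, 59, 82, 88, 91, 93, 93, 86, 77, 68, 57, 54, 57, 51, 52, 57, 49, 56, 53, 54, 53, 53, 54, 52, 52, 50, 54, 55, 55], [115, 110, 104, 90, 68, 58, 56, 52, 53, 49, 64, 84, 91, 90, 95, 90, 90, 73, 70, 55, 53, 59, 55, 51, 51, 59, 55, 52, 51, 49, 55, 52, 52, 53, 49, 52, 52, 53]]
```

In the top view the tip's top face spans columns 248.7 to 254.9 at row 236.5. That agrees with the TCP (248.8, 254.6) and puts the wedge's side about 1 mm clear of the rail face. The side camera is coarse here (about 3 mm/px) and gives -2.7 mm. I'll shift +2 mm and advance slowly, watching the force.

Emit:
drive_tool([
  [0, 0, -0.2, 0, 0],
  [0, 0.6, 0, 0, 0],
  [0, 0.6, 0, 0, 0],
  [0, 0.6, 0, 0, 0],
  [0, 0.2, 0, 0, 0],
])

```text
t: 6.13
eef_pos: [0.5044, 0.0903, 0.0134]
tcp_rot: [-3.14, 0.082, -0.003]
wrist_force: [-0.9, 0.1, -1.6]
grip_width: 0.0253
```

Emit:
drive_tool([
  [0, 0.2, 0, 0, 0],
  [0, 0.2, 0, 0, 0],
  [0, 0.2, 0, 0, 0],
  [0, 0.2, 0, 0, 0],
  [0, 0.2, 0, 0, 0],
])

```text
t: 6.55
eef_pos: [0.5126, 0.0896, 0.0125]
tcp_rot: [3.14, -0.081, -0.0]
wrist_force: [0.0, 0.0, -1.3]
grip_width: 0.0252
```

Emit:
drive_tool([
  [0, 0, 0, 0, 0],
  [0, 0, 0, 0, 0],
  [0, 0, 0, 0, 0],
  [0, 0, 0, 0, 0],
  [0, 0, 0, 0, 0],
])

```text
t: 6.97
eef_pos: [0.5124, 0.0896, 0.0125]
tcp_rot: [3.141, -0.081, -0.0]
wrist_force: [0.1, -0.7, -1.2]
grip_width: 0.0256
```

Emit:
drive_tool([
  [0, 0.2, 0, 0, 0],
  [0, 0.2, 0, 0, 0],
  [0, 0.2, 0, 0, 0],
  [0, 0.2, 0, 0, 0],
  [0, 0.2, 0, 0, 0],
])

```text
t: 7.38
eef_pos: [0.5228, 0.0891, 0.0125]
tcp_rot: [3.14, -0.081, -0.0]
wrist_force: [0.0, -0.4, -0.9]
grip_width: 0.0252
```

Run:
```python
from crop import *
st()
p,d=snap('side'); crop(p,275,335,197,237,10,'pics/a.png',5)
p,d=snap('top'); crop(p,235,285,190,240,10,'pics/b.png',5)
a=cv2.imread('pics/a.png');b=cv2.imread('pics/b.png')
cv2.imwrite('pics/crop6.png',cv2.vconcat([a[:300,:500],b[150:450]]))
```

```text
{'t': 7.3833, 'eef_pos': [0.5228, 0.0891, 0.0125], 'tcp_rot': [3.1405, -0.0815, -0.0], 'wrist_force': [0.0167, -0.3743, -0.8771], 'grip_width': 0.0252, 'joints': [0.4642, 0.3906, -0.2994, 0.0, -0.8809, 1.0547]}
toolx [ 0.999 -0.052 -0.   ] tooly [-0.052 -0.999  0.   ]
```

View pics/crop6.png

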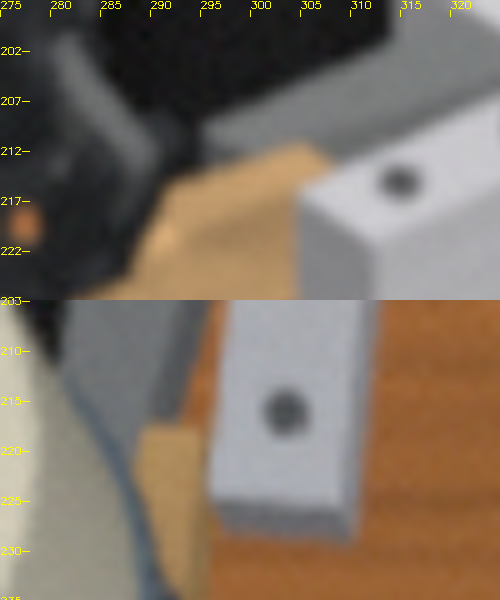

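The wedge tip is inside the slot, about 17 mm in (tip edge at v≈217.5, mouth at 225), between jaw and rail with about 2 mm of gap to the rail. Going on until contact, easing toward the rail and the table.

Emit:
drive_tool([
  [0, 0.2, 0.05, 0.1, 0],
  [0, 0.2, 0.05, 0.1, 0],
  [0, 0.2, 0.05, 0.05, 0],
  [0, 0.2, 0, 0, 0],
  [0, 0.1, 0, 0, 0],
])

```text
t: 7.9
eef_pos: [0.5317, 0.087, 0.0099]
tcp_rot: [3.14, -0.082, -0.0]
wrist_force: [0.4, -0.3, -0.7]
grip_width: 0.0256
```

Emit:
drive_tool([
  [0, 0.1, 0, 0, 0],
  [0, 0.1, 0, 0, 0],
  [0, 0.1, 0, 0, 0],
  [0, 0.1, 0, 0, 0],
  [0, 0, 0, 0, 0],
])

```text
t: 8.32
eef_pos: [0.5355, 0.0868, 0.01]
tcp_rot: [3.14, -0.081, -0.0]
wrist_force: [0.2, -1.7, -1.4]
grip_width: 0.0255
```

Emit:
drive_tool([
  [0, 0.1, 0.05, 0.05, 0],
  [0, 0.1, 0.05, 0.03, 0],
  [0, 0.1, 0, 0, 0],
  [0, 0.1, 0, 0, 0],
  [0, 0, 0, 0, 0],
])

```text
t: 8.73
eef_pos: [0.5397, 0.0858, 0.0093]
tcp_rot: [-3.14, 0.081, -0.0]
wrist_force: [0.4, -0.1, -1.0]
grip_width: 0.0258
```

Emit:
drive_tool([
  [0.8, 0, 0, 0, 0],
  [0.8, 0, 0, 0, 0],
  [0.8, 0, 0, 0, 0],
  [0.8, 0, 0, 0, 0],
  [0.8, 0, 0, -1, 0],
])

```text
t: 9.15
eef_pos: [0.538, 0.0853, 0.0179]
tcp_rot: [3.139, -0.082, -0.005]
wrist_force: [0.1, 0.6, -0.6]
grip_width: 0.0683
```

Emit:
drive_tool([
  [1, 0, 0, -3, 0],
  [1, 0, 0, -3.5, 0],
  [1, 0, 0, -3.5, 0],
  [1, 0, 0, -3, 0],
  [1, 0, 2, 0, 0],
])

```text
t: 9.57
eef_pos: [0.5425, 0.0681, 0.1574]
tcp_rot: [-3.137, 0.076, -0.021]
wrist_force: [1.9, 0.3, 1.0]
grip_width: 0.0853
```

Emit:
drive_tool([
  [1, -0.2, 4, 0, 0],
  [1, -0.2, 4, 0, 0],
  [1, -0.2, 4, 0, 0],
  [1, -0.2, 4, 0, 0],
  [1, -0.2, 4, 0, 0],
])

```text
t: 9.98
eef_pos: [0.5175, -0.1352, 0.1504]
tcp_rot: [3.14, -0.08, 0.002]
wrist_force: [0.7, -0.6, -0.1]
grip_width: 0.0856
```

Emit:
drive_tool([
  [1, -0.13, 4, 0, 0],
  [1, 0, 2.35, 0, 0],
  [1, 0, 0, 0, 0.12],
  [1, 0, 0, 0, 0.116],
  [1, 0, 0, 0, 0],
])

```text
t: 10.4
eef_pos: [0.5132, -0.1976, 0.15]
tcp_rot: [3.108, -0.459, 0.001]
wrist_force: [-0.4, 0.9, -0.4]
grip_width: 0.0854
```

Run:
```python
from crop import *
st()
p,d=snap('side'); crop(p,260,420,195,315,4,'pics/a.png',10)
p,d=snap('top'); crop(p,230,310,170,290,4,'pics/b.png',10)
W=wmap('top',d)
a=cv2.imread('pics/a.png');b=cv2.imread('pics/b.png')
cv2.imwrite('pics/crop7.png',cv2.hconcat([b[:,:160*2][:480,:320],a[:480,:480]]))
rect(W,(232,276,150,295),(.027,.0375),'wedge?')
```

```text
{'t': 10.4, 'eef_pos': [0.5132, -0.1976, 0.15], 'tcp_rot': [3.1078, -0.4589, 0.001], 'wrist_force': [-0.3616, 0.9255, -0.3758], 'grip_width': 0.0854, 'joints': [-0.0828, 0.2924, -0.0504, 0.0001, -1.2273, 1.3604]}
toolx [ 0.957 -0.289  0.001] tooly [-0.289 -0.957 -0.   ]
wedge? 368 0.0333 [622.  104.8] [210.2  38.2] 12.8 [[515.2999877929688, 100.30000305175781], [523.7000122070312, 63.0], [728.7999877929688, 109.4000015258789], [720.2999877929688, 146.6999969482422]]
```

View pics/crop7.png

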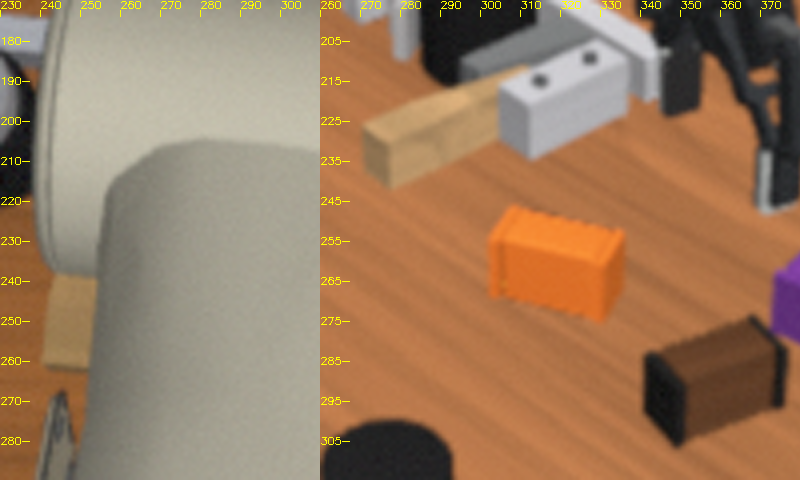

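The wedge sits in the slot, let go. The dark block is undisturbed below the gripper. Descending on it.

Emit:
drive_tool([
  [1, 0, 0, 3.5, 0],
  [1, 0, 0, 3.5, 0],
  [1, 0, 0, 3.5, 0],
  [1, 0, 0, 2.4, 0],
  [1, 0, 0, 1.0, 0],
])

```text
t: 10.92
eef_pos: [0.511, -0.1959, 0.0068]
tcp_rot: [-3.109, 0.445, 0.01]
wrist_force: [-0.6, 0.3, -0.8]
grip_width: 0.0851
```

Emit:
drive_tool([
  [0, 0, 0, 0, 0],
  [0, 0, 0, 0, 0],
  [0, 0, 0, 0, 0],
  [0, 0, 0, 0, 0],
  [0, 0, 0, 0, 0],
])

```text
t: 11.33
eef_pos: [0.5149, -0.1971, 0.0123]
tcp_rot: [3.109, -0.449, 0.006]
wrist_force: [0.7, -0.3, -0.6]
grip_width: 0.0294
```

Emit:
drive_tool([
  [0, 0, 0, 0, 0],
  [0, 0, 0, 0, 0],
  [0, 0, 0, 0, 0],
  [0, 0, 0, -0.5, 0],
  [0, 0, 0, -1, 0],
])

```text
t: 11.75
eef_pos: [0.5123, -0.1965, 0.0248]
tcp_rot: [-3.109, 0.451, 0.004]
wrist_force: [-0.3, -1.0, -1.9]
grip_width: 0.0295
```

Emit:
drive_tool([
  [0, 0, 0, -2.5, 0],
  [0, 0, 0, -3.5, 0],
  [0, 0, 0, -3, 0],
  [0, 0, 0, 0, -0.12],
  [0, 0, 0, 0, -0.119],
])

```text
t: 12.17
eef_pos: [0.5148, -0.197, 0.1185]
tcp_rot: [3.14, -0.068, 0.009]
wrist_force: [-0.1, -0.1, -2.8]
grip_width: 0.0294
```

Emit:
drive_tool([
  [0, -0.4, -2.2, 0, 0],
  [0, -0.7, -3.7, 0, 0],
  [0, -0.7, -3.7, 0, 0],
  [0, -0.7, -3.7, 0, 0],
  [0, -0.7, -3.7, 0, 0],
])

```text
t: 12.58
eef_pos: [0.489, -0.0241, 0.1159]
tcp_rot: [-3.14, 0.078, -0.001]
wrist_force: [1.4, -0.0, -1.0]
grip_width: 0.0293
```

Emit:
drive_tool([
  [0, -0.7, -3.7, 0, 0],
  [0, -0.7, -3.7, 0, 0],
  [0, -0.6, -2.9, 0, 0],
  [0, -0.2, -1.07, 0, 0],
  [0, 0, 0, 2, 0],
])

```text
t: 13.0
eef_pos: [0.4758, 0.0925, 0.0992]
tcp_rot: [-3.138, 0.07, -0.012]
wrist_force: [1.8, 0.9, -0.2]
grip_width: 0.0293
```

Emit:
drive_tool([
  [0, 0, 0, 3, 0],
  [0, 0, 0, 3, 0],
  [0, 0, 0, 2, 0],
  [0, 0, 0, 0, 0],
  [0, 0, 0, 0, 0],
])

```text
t: 13.42
eef_pos: [0.4731, 0.0887, 0.0153]
tcp_rot: [3.14, -0.077, -0.002]
wrist_force: [0.4, 0.5, -1.1]
grip_width: 0.0296
```

Run:
```python
from crop import *
st()
p,d=snap('side'); crop(p,230,330,190,265,8,'pics/crop8.png',10)
```

```text
{'t': 13.4167, 'eef_pos': [0.4731, 0.0887, 0.0153], 'tcp_rot': [3.1398, -0.0768, -0.0019], 'wrist_force': [0.424, 0.4508, -1.1346], 'grip_width': 0.0296, 'joints': [0.5121, 0.3075, -0.422, 0.0002, -0.8428, 1.0097]}
toolx [ 0.999 -0.049 -0.001] tooly [-0.049 -0.999  0.001]
```

View pics/crop8.png

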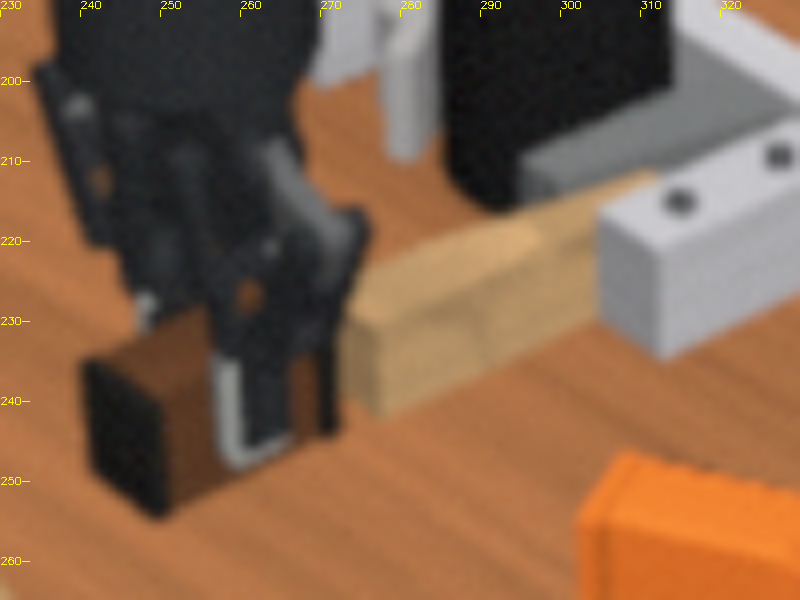

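The block is held level behind the wedge butt: its front plate edge is at (271,244) and the butt at (277,242), with a gap of about 15 mm. It sits 2 to 3 mm too far left, so I'll nudge it right, lower it a little and approach slowly.

Emit:
drive_tool([
  [0, 0.2, 0.2, 0.2, 0],
  [0, 0.2, 0, 0, 0],
  [0, 0.2, 0, 0, 0],
  [0, 0.2, 0, 0, 0],
  [0, 0.1, 0, 0, 0],
])

```text
t: 13.88
eef_pos: [0.4828, 0.0868, 0.0136]
tcp_rot: [-3.14, 0.077, -0.001]
wrist_force: [0.6, 0.6, -0.8]
grip_width: 0.0288
```

Emit:
drive_tool([
  [0, 0.1, 0, 0, 0],
  [0, 0.1, 0, 0, 0],
  [0, 0.1, 0, 0, 0],
  [0, 0.1, 0, 0, 0],
  [0, 0, 0, 0, 0],
])

```text
t: 14.3
eef_pos: [0.4864, 0.0866, 0.0132]
tcp_rot: [3.141, -0.077, 0.0]
wrist_force: [1.3, 0.5, -0.8]
grip_width: 0.0295
```

Emit:
drive_tool([
  [0, 0.1, 0, 0, 0],
  [0, 0.1, 0, 0, 0],
  [0, 0.1, 0, 0, 0],
  [0, 0.1, 0, 0, 0],
  [0, 0, 0, 0, 0],
])

```text
t: 14.72
eef_pos: [0.4901, 0.0863, 0.0131]
tcp_rot: [3.14, -0.077, -0.001]
wrist_force: [-1.8, -0.2, -1.1]
grip_width: 0.0292
```

Emit:
drive_tool([
  [0, 0.1, 0, 0, 0],
  [0, 0.1, 0, 0, 0],
  [0, 0.1, 0, 0, 0],
  [0, 0, 0, 0, 0],
  [0, 0, 0, 0, 0],
])

```text
t: 15.13
eef_pos: [0.4917, 0.0859, 0.0128]
tcp_rot: [3.14, -0.078, -0.005]
wrist_force: [-5.2, 0.6, 1.4]
grip_width: 0.0292
```

Contact at TCP x ≈ 0.489. Driving in small steps.

Emit:
drive_tool([
  [0, 0.08, 0, 0, 0],
  [0, 0.08, 0, 0, 0],
  [0, 0.08, 0, 0, 0],
  [0, 0, 0, 0, 0],
  [0, 0, 0, 0, 0],
])

```text
t: 15.55
eef_pos: [0.494, 0.0858, 0.0127]
tcp_rot: [3.14, -0.078, -0.005]
wrist_force: [-5.4, 0.8, 0.8]
grip_width: 0.0293
```

Emit:
drive_tool([
  [0, 0.08, 0, 0, 0],
  [0, 0.08, 0, 0, 0],
  [0, 0.08, 0, 0, 0],
  [0, 0.08, 0, 0, 0],
  [0, 0, 0, 0, 0],
])

```text
t: 15.97
eef_pos: [0.4972, 0.0857, 0.0127]
tcp_rot: [3.14, -0.078, -0.005]
wrist_force: [-4.0, 2.0, 1.4]
grip_width: 0.0291
```

Emit:
drive_tool([
  [0, 0.08, 0, 0, 0],
  [0, 0.08, 0, 0, 0],
  [0, 0.08, 0, 0, 0],
  [0, 0.08, 0, 0, 0],
  [0, 0, 0, 0, 0],
])

```text
t: 16.38
eef_pos: [0.5005, 0.0856, 0.0127]
tcp_rot: [3.14, -0.077, -0.005]
wrist_force: [-4.9, 1.8, 0.7]
grip_width: 0.0292
```

Emit:
drive_tool([
  [0, 0.08, 0, 0, 0],
  [0, 0.08, 0, 0, 0],
  [0, 0.08, 0, 0, 0],
  [0, 0.08, 0, 0, 0],
  [0, 0.08, 0, 0, 0],
])

```text
t: 16.8
eef_pos: [0.5042, 0.0854, 0.0127]
tcp_rot: [3.14, -0.078, -0.005]
wrist_force: [-6.4, 1.2, 1.3]
grip_width: 0.0293
```

Emit:
drive_tool([
  [0, 0.08, 0, 0, 0],
  [0, 0.08, 0, 0, 0],
  [0, 0.08, 0, 0, 0],
  [0, 0.08, 0, 0, 0],
  [0, 0, 0, 0, 0],
])

```text
t: 17.22
eef_pos: [0.5077, 0.0853, 0.0127]
tcp_rot: [3.14, -0.077, -0.005]
wrist_force: [-4.7, 1.8, 1.3]
grip_width: 0.0294
```

Emit:
drive_tool([
  [0, 0.08, 0, 0, 0],
  [0, 0.08, 0, 0, 0],
  [0, 0.08, 0, 0, 0],
  [0, 0.08, 0, 0, 0],
  [0, 0.08, 0, 0, 0],
])

```text
t: 17.63
eef_pos: [0.5114, 0.0852, 0.0127]
tcp_rot: [3.14, -0.077, -0.005]
wrist_force: [-6.0, 1.9, 1.7]
grip_width: 0.0295
```

Emit:
drive_tool([
  [0, 0.08, 0, 0, 0],
  [0, 0.08, 0, 0, 0],
  [0, 0.08, 0, 0, 0],
  [0, 0.08, 0, 0, 0],
  [0, 0.08, 0, 0, 0],
])

```text
t: 18.05
eef_pos: [0.5154, 0.0851, 0.0127]
tcp_rot: [3.141, -0.078, -0.005]
wrist_force: [-6.7, 2.0, 2.5]
grip_width: 0.0294
```

Emit:
drive_tool([
  [0, 0.08, 0, 0, 0],
  [0, 0.08, 0, 0, 0],
  [0, 0.08, 0, 0, 0],
  [0, 0.08, 0, 0, 0],
  [0, 0.08, 0, 0, 0],
])

```text
t: 18.47
eef_pos: [0.5194, 0.0849, 0.0127]
tcp_rot: [3.141, -0.077, -0.005]
wrist_force: [-6.4, 2.2, 2.4]
grip_width: 0.0292
```

Emit:
drive_tool([
  [0, 0.08, 0, 0, 0],
  [0, 0.08, 0, 0, 0],
  [0, 0.08, 0, 0, 0],
  [0, 0.08, 0, 0, 0],
  [0, 0.08, 0, 0, 0],
])

```text
t: 18.88
eef_pos: [0.5234, 0.0847, 0.0127]
tcp_rot: [3.14, -0.077, -0.005]
wrist_force: [-6.2, 2.3, 1.2]
grip_width: 0.0292
```

Emit:
drive_tool([
  [0, 0.08, 0, 0, 0],
  [0, 0.08, 0, 0, 0],
  [0, 0.08, 0, 0, 0],
  [0, 0.08, 0, 0, 0],
  [0, 0.08, 0, 0, 0],
])

```text
t: 19.3
eef_pos: [0.5274, 0.0844, 0.0128]
tcp_rot: [3.14, -0.077, -0.005]
wrist_force: [-5.9, 2.0, 2.6]
grip_width: 0.0292
```

Emit:
drive_tool([
  [0, 0.08, 0, 0, 0],
  [0, 0.08, 0, 0, 0],
  [0, 0.08, 0, 0, 0],
  [0, 0.08, 0, 0, 0],
  [0, 0.08, 0, 0, 0],
])

```text
t: 19.72
eef_pos: [0.5314, 0.0842, 0.0127]
tcp_rot: [3.14, -0.077, -0.005]
wrist_force: [-6.8, 1.8, 1.9]
grip_width: 0.0293
```

Emit:
drive_tool([
  [0, 0.08, 0, 0, 0],
  [0, 0.08, 0, 0, 0],
  [0, 0.08, 0, 0, 0],
  [0, 0.08, 0, 0, 0],
  [0, 0.08, 0, 0, 0],
])

```text
t: 20.13
eef_pos: [0.5338, 0.0838, 0.0122]
tcp_rot: [3.14, -0.078, -0.01]
wrist_force: [-10.4, 2.7, 3.5]
grip_width: 0.029
```

Force is rising and the advance is slowing. Smaller steps with a hold.

Emit:
drive_tool([
  [0, 0.05, 0, 0, 0],
  [0, 0.05, 0, 0, 0],
  [0, 0.05, 0, 0, 0],
  [0, 0, 0, 0, 0],
  [0, 0, 0, 0, 0],
])

```text
t: 20.55
eef_pos: [0.534, 0.0835, 0.0117]
tcp_rot: [3.139, -0.079, -0.014]
wrist_force: [-12.8, 1.2, 4.2]
grip_width: 0.0293
```

Emit:
drive_tool([
  [0, 0.06, 0, 0, 0],
  [0, 0.06, 0, 0, 0],
  [0, 0.06, 0, 0, 0],
  [0, 0, 0, 0, 0],
  [0, 0, 0, 0, 0],
])

```text
t: 20.97
eef_pos: [0.5343, 0.0833, 0.0115]
tcp_rot: [3.139, -0.079, -0.018]
wrist_force: [-17.6, 3.8, 7.5]
grip_width: 0.0296
```

Emit:
drive_tool([
  [0, 0.04, 0, 0, 0],
  [0, 0.03, 0, 0, 0],
  [0, 0, 0, 0, 0],
  [0, 0, 0, 0, 0],
  [0, 0, 0, 0, 0],
])

```text
t: 21.38
eef_pos: [0.5343, 0.0833, 0.0115]
tcp_rot: [3.139, -0.08, -0.02]
wrist_force: [-18.4, 5.8, 9.9]
grip_width: 0.0291
```

It holds at 18.4 N with no further advance, so the wedge is home. Backing off and setting the block down behind it.

Emit:
drive_tool([
  [0, -0.3, 0, 0, 0],
  [0, -0.4, 0, 0, 0],
  [0, -0.5, 0, 0, 0],
  [0, -1.5, 0, 0, 0],
  [0, -1.5, 0, 0, 0],
])

```text
t: 21.8
eef_pos: [0.4997, 0.0861, 0.0134]
tcp_rot: [-3.14, 0.077, -0.003]
wrist_force: [-0.0, 1.0, -1.0]
grip_width: 0.0289
```

Emit:
drive_tool([
  [0, -1.5, 0, 0, 0],
  [0, -1.5, 0, 0, 0],
  [0, -1.5, 0, 0, 0],
  [0, -0.8, 0, 0, 0],
  [0, 0, 0, 0, 0],
])

```text
t: 22.22
eef_pos: [0.4453, 0.0885, 0.0135]
tcp_rot: [-3.14, 0.076, -0.001]
wrist_force: [-0.5, 0.2, -1.0]
grip_width: 0.0289
```

Emit:
drive_tool([
  [0, 0, 0, 0.1, 0],
  [0, 0, 0, 0.1, 0],
  [0, 0, 0, 0, 0],
  [0, 0, 0, 0, 0],
  [0, 0, 0, 0, 0],
])

```text
t: 22.63
eef_pos: [0.4474, 0.0888, 0.0115]
tcp_rot: [-3.14, 0.077, -0.002]
wrist_force: [0.9, -0.0, 0.3]
grip_width: 0.0293
```

Emit:
drive_tool([
  [1, 0, 0, 0, 0],
  [1, 0, 0, 0, 0],
  [1, 0, 0, 0, 0],
  [1, 0, 0, 0, 0],
  [1, 0, 0, 0, 0],
])

```text
t: 23.05
eef_pos: [0.4461, 0.0884, 0.0111]
tcp_rot: [3.14, -0.077, -0.0]
wrist_force: [-0.3, 1.1, 0.0]
grip_width: 0.0854
```

Emit:
drive_tool([
  [1, 0, 0, -2, 0],
  [1, 0, 0, -3.5, 0],
  [1, 0, 0, -4, 0],
  [1, 0, 0, -4, 0],
  [1, 0, 0, -4, 0],
])

```text
t: 23.47
eef_pos: [0.4457, 0.0881, 0.1882]
tcp_rot: [3.141, -0.077, -0.0]
wrist_force: [1.5, -0.0, -0.1]
grip_width: 0.0853
```

Emit:
drive_tool([
  [1, -1, -3.8, 0, 0],
  [1, -1, -3.8, 0, 0],
  [1, -1, -3.8, 0, 0],
  [1, -1, -3.8, 0, 0],
  [1, -1, -3.8, 0, 0],
])

```text
t: 23.88
eef_pos: [0.4047, 0.2823, 0.1864]
tcp_rot: [-3.14, 0.077, -0.0]
wrist_force: [0.8, 0.6, 0.6]
grip_width: 0.0856
```

Emit:
drive_tool([
  [1, -1, -3.8, 0, 0],
  [1, -1, -3.8, 0, 0],
  [1, -1, -3.8, 0, 0],
  [1, 0, 0, 0, 0],
  [1, 0, 0, 0, 0],
])

```text
t: 24.3
eef_pos: [0.3803, 0.3975, 0.1853]
tcp_rot: [3.139, -0.072, -0.001]
wrist_force: [-0.8, -1.2, 0.0]
grip_width: 0.0853
```

Run:
```python
from crop import *
st()
p,d=snap('side'); crop(p,230,350,160,280,4,'pics/a.png',10)
p,d=snap('top'); crop(p,165,285,165,315,4,'pics/b.png',10)
a=cv2.imread('pics/a.png');b=cv2.imread('pics/b.png')
cv2.imwrite('pics/crop9.png',cv2.hconcat([b[:480,:400],a[:480,:400]])); cv2.imwrite('pics/top9.png',p[:,:,::-1])
```

```text
{'t': 24.3, 'eef_pos': [0.3803, 0.3975, 0.1853], 'tcp_rot': [3.1394, -0.0724, -0.0014], 'wrist_force': [-0.7758, -1.154, 0.003], 'grip_width': 0.0853, 'joints': [1.0919, 0.2742, 0.0168, -0.0002, -1.3149, 0.4328]}
toolx [ 0.999 -0.046 -0.001] tooly [-0.046 -0.999  0.001]
```

View pics/crop9.png

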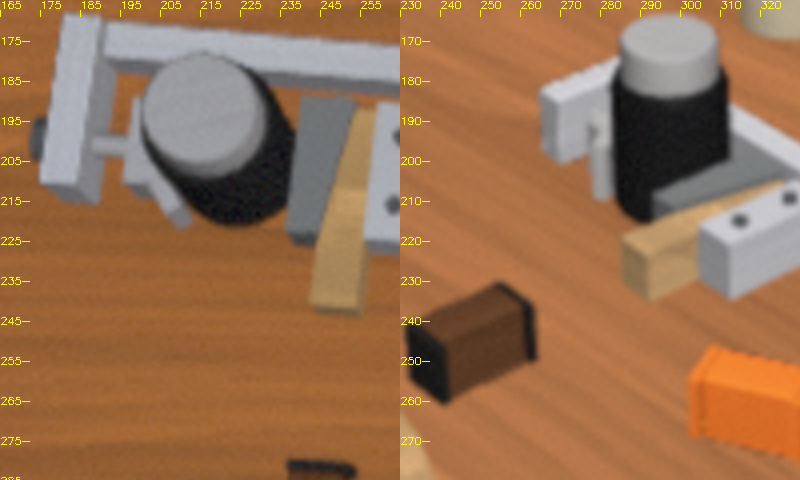

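The wedge lies flush between rail and jaw, tip at (254,192) about 78 mm in and butt at (249,241). The flask sits against the V-stop, and the block stands on the table well clear, top edge at (244,281). Jars and lid get a quick pixel-difference check, then I hand in.

Run:
```python
from crop import *
a=cv2.imread('pics/top0.png').astype(int);b=cv2.imread('pics/top9.png').astype(int)
for n,(u,v) in dict(jarA=(339,169),jarB=(421,180),jarC=(140,306),lid=(340,343)).items():
    print(n,np.abs(a-b)[v-18:v+18,u-18:u+18].mean().round(1))
job_done()
```

```text
jarA 1.7
jarB 1.8
jarC 1.5
lid 2.8
the job is handed in; nothing more can be done
```

The wedge is driven home and the flask is held against its V-stop. The job was handed in just after the last reading at 24.3 s.

- **Setting the wedge:** I took the right-hand wedge, set it thin end first about 34 mm into the slot and let go of it.
- **Driving:** I pushed it with the dark tapping block at about 5–7 N. The force then rose, and at 18.4 N it went no further, with the tip about 78 mm inside the mouth. I never read more than 18.4 N along the drive.
- **Block:** It stands on the table about 85 mm behind the wedge, and the gripper was clear of everything.
- **Last pictures:** The wedge lies flush along the rail and the flask sits against the V-stop. Before-and-after pixel differences at the jars and the lid were small, so they did not move.

**Off or in disagreement:**
- The side camera put the wedge about 4 mm off sideways from the top view before insertion. I went by the top view, and the wedge went in without resistance.
- When gripping the wedge, the fingertips pressed briefly on the table; I read 32 N there, against the 40 N limit.
- I did not test separately how firmly the flask is held, beyond the push that no longer moved the wedge.

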